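# Find the 500 g check weight and set it on the balance

## Robot

A 6-joint arm with a two-finger parallel gripper is mounted at the origin on a cart in front of the work surface, level with it; the furniture and walls round the work are solid. World frame = base frame: x ahead of the robot, y to its left, z up, the work surface at z = 0. Lengths are in m, angles in rad, forces in N, time in s.
With the tool pointing down it reaches from about 0.35 to 0.975 m from the base axis. Payload 4.9 kg.
Tool frame: the origin (TCP) lies midway between the tips of the shut fingers; the grasp point (between the pads) lies 19 mm behind it; z points along the fingers, y is the direction in which the jaws open and shut (so a half turn about z gives the same grasp; the last joint's range is limited). The gripper opens to 85 mm and grips with 20 to 120 N. Pads are 22 mm wide; open, the fingers measure 114 mm over their backs; the gripper's body (76 mm by 85 mm) begins 54 mm behind the grasp point. The pads swing forward as they close: fully open they stand 13 mm farther back than shut.
Start: joints at [1.126, 0.053, 1.613, -0, 1.476, -0.119], TCP at [0.2, 0.592, 0.231] pointing down, gripper open.
Joint ranges: [-3.01, 3.01], [-1.01, 2.22], [0.06, 2.58], [-1.02, 4.17], [0.09, 2.62], [-3.14, 3.14]. Speed limits (rad/s): [2.57, 2.57, 3.14, 3.14, 3.14, 3.14].

## Interface

Orientations are given as a rotation vector (axis times angle).
In Python, from station import ctrl gives the robot as it stands.
- The arm moves only by the shell command python3 -m jog 'ROWS' [FORCE]. ROWS is JSON, one flat list of numbers, 7 for each row, row after row: the opening, from 0 (shut) to 1 (fully open), then the shift along the tool's x, y, z in m, then the turn, a rotation vector about the tool's x, y, z in degrees. A call has 1 to 10 rows; each row shifts and turns the commanded pose from where the row before left it, along the tool's axes as they then stand; what a row does not reach is not made up. A row lasts 1/8 s, in which the tool goes at most 62.5 mm and 10.7 degrees, less where a joint would pass 70% of its speed; a pose out of reach is approached as far as the arm can. A call with a gripper value outside its range is refused whole. The fingers move at their own pace and stop on an object; FORCE is the grip in N (left out, the last holds). Time passes only in rows, so rows that do not move let the fingers close. It gives the time, the measured TCP pose, the force and the opening at its end, in the units of the state.
- ctrl.get_obs(): the state, without advancing time (a new reading comes with each control period).
- ctrl.get_image(name): name is "scene" or "top" or "wrist"; returns a dict with "image" (384x512x3 uint8, blue, green, red), "camera_matrix" (3x3 intrinsics, pixels), "dist_coeffs" ([k1, k2, p1, p2, k3] as OpenCV has them; the pictures are not rectified), "rvec" (rotation vector, rad) and "tvec" (3), from world to camera coordinates, as OpenCV has them; the wrist camera has in their place "mount" (4x4, takes a point from camera to tool coordinates, whose origin is the TCP and whose axes are the flange's). Camera axes: x right, y down, z forward; pixel columns grow to the right and rows downward; lengths in m; the calibration is good to about 2 mm. A picture is of the moment at which its call begins: read the wrist's pose just before it. There is no depth.
- ctrl.finish_job(): hands the job in, once; it reports no verdict.
Trained networks look in a picture, given as the dict that the camera call returned (one of the last four; its "shot" number tells which), for a name from the list of things; names that differ only in an ending like _2 or _b are one class to them, and where a whole thing is asked for, a point or a joint stands for the part that bears it (a point fixed in the world has none). Each returns a list of dicts, best first, with "p" (0 to 1); they miss things now and then, are a little off and sometimes report something else, mostly with a low value. They report only what shows in the picture. A call takes as long as a camera call. They do not tell look-alikes from the thing itself.
- ctrl.boxes_of(target, picture): "box" ([centre column, centre row, width, height] in pixels, round what is visible of it).
The state is a dict: "t": time; "q": joint angles; "dq": joint speeds; "effort": joint torques, N m; "tool_pos": TCP position; "tool_rot": TCP orientation; "contact_force": force on the tool from outside, world axes, zero at the start; "wrist_torque": the same for the moment, N m; "opening": finger opening in m.
Only numpy, scipy, OpenCV 4.12 (cv2) and the standard library are available. Lean on these libraries where they do the work, as an engineer would, in place of code of your own. Each camera call takes 0.05 s, during which the arm holds its last target. There are 200 camera calls.

## Task

The check weights were put back in the wrong cases: open the lidded wooden cases one by one until you find the 500 g weight, the largest of the three, and leave it, and nothing else, on the balance's pan. Set it down gently, never pressing the pan down to its overload stop, and do not knock over or shift the wash bottle, the timer or the steel cup.

Things in the scene. Friction and masses are not known exactly. Their poses are not given: they have to be found in the camera images.
- case_a: one of three identical wooden cases, fixed to the bench; origin at the centre of its underside, -x its front (pull tab), +x the hinge side, z up. Base 96 (x) by 92 (y) by 26 mm high, its wall 6 mm; shut, 98 mm high. One of the three weights stands in each case; which, is unknown until it is opened
- well_a (a point): floor centre of the round well, 46 mm wide and 6 mm deep, in the black foam inside case_a; 18 mm above the case's origin. A steel weight stands upright there, within 2 mm of centre: 500 g (cylinder 40 mm across, 48 high; with its 28 mm knob 70 high), 200 g (30 across, 34 high; with knob 53 high) or 100 g (24 across, 27 high; with knob 44 high)
- lid_a (a joint): opening angle of the lid of case_a: 0 shut, 1.35 fully open (stop; the lid then still leans 13 degrees toward the front over the well). Opens upward about the case's rear upper edge. Stiff hinge: the lid (120 g) stays where it is left and takes 1 to 2 N at the tab to move
- lid_a_grip (a point): centre of the round end of the black pull tab on the front wall of case_a's lid: a disc 24 mm across and 12 mm thick along the case's y, 25 mm out from the front wall, 71 mm above the case's origin when shut; the point turns with the lid. Pinched across its thickness it can turn between the fingers as the lid swings
- lid_a_hinge (a point): point on the hinge axis (along the case's y) of case_a's lid: 48 mm behind the case's origin, 26 mm up; the pull tab's end swings about it at 129 mm radius
- case_b: one of three identical wooden cases, fixed to the bench; origin at the centre of its underside, -x its front (pull tab), +x the hinge side, z up. Base 96 (x) by 92 (y) by 26 mm high, its wall 6 mm; shut, 98 mm high. One of the three weights stands in each case; which, is unknown until it is opened
- well_b (a point): floor centre of the round well, 46 mm wide and 6 mm deep, in the black foam inside case_b; 18 mm above the case's origin. A steel weight stands upright there, within 2 mm of centre: 500 g (cylinder 40 mm across, 48 high; with its 28 mm knob 70 high), 200 g (30 across, 34 high; with knob 53 high) or 100 g (24 across, 27 high; with knob 44 high)
- lid_b (a joint): opening angle of the lid of case_b: 0 shut, 1.35 fully open (stop; the lid then still leans 13 degrees toward the front over the well). Opens upward about the case's rear upper edge. Stiff hinge: the lid (120 g) stays where it is left and takes 1 to 2 N at the tab to move
- lid_b_grip (a point): centre of the round end of the black pull tab on the front wall of case_b's lid: a disc 24 mm across and 12 mm thick along the case's y, 25 mm out from the front wall, 71 mm above the case's origin when shut; the point turns with the lid. Pinched across its thickness it can turn between the fingers as the lid swings
- lid_b_hinge (a point): point on the hinge axis (along the case's y) of case_b's lid: 48 mm behind the case's origin, 26 mm up; the pull tab's end swings about it at 129 mm radius
- case_c: one of three identical wooden cases, fixed to the bench; origin at the centre of its underside, -x its front (pull tab), +x the hinge side, z up. Base 96 (x) by 92 (y) by 26 mm high, its wall 6 mm; shut, 98 mm high. One of the three weights stands in each case; which, is unknown until it is opened
- well_c (a point): floor centre of the round well, 46 mm wide and 6 mm deep, in the black foam inside case_c; 18 mm above the case's origin. A steel weight stands upright there, within 2 mm of centre: 500 g (cylinder 40 mm across, 48 high; with its 28 mm knob 70 high), 200 g (30 across, 34 high; with knob 53 high) or 100 g (24 across, 27 high; with knob 44 high)
- lid_c (a joint): opening angle of the lid of case_c: 0 shut, 1.35 fully open (stop; the lid then still leans 13 degrees toward the front over the well). Opens upward about the case's rear upper edge. Stiff hinge: the lid (120 g) stays where it is left and takes 1 to 2 N at the tab to move
- lid_c_grip (a point): centre of the round end of the black pull tab on the front wall of case_c's lid: a disc 24 mm across and 12 mm thick along the case's y, 25 mm out from the front wall, 71 mm above the case's origin when shut; the point turns with the lid. Pinched across its thickness it can turn between the fingers as the lid swings
- lid_c_hinge (a point): point on the hinge axis (along the case's y) of case_c's lid: 48 mm behind the case's origin, 26 mm up; the pull tab's end swings about it at 129 mm radius
- balance: white laboratory balance, fixed, 240 (x) by 196 (y) mm; origin at the centre of its underside, -x its front, z up. Glass draft shield on it: walls at y = +-90 mm from x = -29 to the rear wall at x = 109 mm; glass roof 232 mm up, from x = 3 mm to the rear. So the pan (centre x = 20 mm) lies under the roof, open only to the front; housing before it at most 60 mm high
- pan (a joint): how far the balance's sprung, damped pan has sunk, m: 0 empty, 1 mm for every 100 g on it (500 g: 0.005); 0.008 is its overload stop
- pan_top (a point): centre of the upper face of the balance's round steel pan, 100 mm across; 66 mm above the balance's origin when empty; sinks with the pan
- wash_bottle: grey plastic wash bottle with a bent spout, 80 mm across, 190 mm high; origin at the centre of its underside (bystander)
- timer: white twist timer, 68 mm across, 47 mm high; origin at the centre of its underside (bystander)
- steel_cup: pale steel cup, 65 mm across, 88 mm high; origin at the centre of its underside (bystander)
Mind the look-alikes: they are no part of the job. What is shaped like the case_b but purple is not meant.

How it is judged:
On the way:
1. a case has been opened well (its lid past about 50 degrees) while the pan is empty (value of joint any of lid_a, lid_b, lid_c above 0.9 rad and value of joint pan below 0.001 m), for 0.2 s.
At the end, for the whole second after the job is handed in: The pan rests, still, 4.4 to 5.6 mm down: it carries the 500 g weight and nothing else (value of joint pan between 0.0044 and 0.0056 m and velocity of joint pan between -0.003 and 0.003 m/s); the robot touches nothing.
It fails at once if the pan was pressed down to its overload stop (more than 7.6 mm) (value of joint pan above 0.0076 m).
It fails at once if the wash bottle, the timer or the steel cup was shifted by more than 3 cm or tipped (distance of any of wash_bottle, timer, steel_cup from where it was at the start of the episode above 0.03 m or angle between any of wash_bottle, timer, steel_cup's own z axis and vertical above 0.4 rad).
It also fails if it takes over 72 s, if anything falls off the work surface, if the arm or the gripper's body presses on something with over 40 N, if the wrist force passes 120 N, or if a joint passes its speed limit or range.

## Working session

There is one attempt and no reset: what is moved stays moved. The work goes in short steps, Python scripts to look and compute and a shell command to move; the robot and the scene stay as the last step left them, time stands still between calls to the robot, and variables do not carry over. Pictures are saved under pics/ and viewed, about 8 in all and at most 12, crops included, and the job is handed in when it is done.

```bash
ls; mkdir -p pics
cat > h.py <<'E'
import numpy as np, cv2
from station import ctrl
R=lambda v: cv2.Rodrigues(np.array(v,float))[0]
def cam(d,o=None):
    "returns Rwc(cam->world), centre"
    if 'rvec' in d and d.get('rvec') is not None:
        r=R(d['rvec']); return r.T, -r.T@np.array(d['tvec'],float).ravel()
    T=np.eye(4);T[:3,:3]=R(o['tool_rot']);T[:3,3]=o['tool_pos'];T=T@np.array(d['mount']);return T[:3,:3],T[:3,3]
def ray(d,uv,z,o=None):
    A,c=cam(d,o);p=cv2.undistortPoints(np.array([[uv]],float),np.array(d['camera_matrix']),np.array(d['dist_coeffs'])).ravel()
    v=A@np.array([p[0],p[1],1]);return c+v*(z-c[2])/v[2]
def proj(d,P,o=None):
    A,c=cam(d,o);q=(np.atleast_2d(P)-c)@A
    return cv2.projectPoints(q,np.zeros(3),np.zeros(3),np.array(d['camera_matrix']),np.array(d['dist_coeffs']))[0].reshape(-1,2)
E
python3 - <<'E'
from h import *
o=ctrl.get_obs();print(o['t'],o['tool_pos'],o['tool_rot'])
ims=[]
for n in("top","scene"):
    d=ctrl.get_image(n);cv2.imwrite(f'pics/{n}0.png',cv2.resize(d['image'],None,fx=1.5,fy=1.5));print(n,cam(d)[1])
    for t in("case_a","lid_a_grip","balance","pan_top","wash_bottle","timer","steel_cup"):
        for b in ctrl.boxes_of(t,d)[:5]: print(t,round(b['p'],2),np.round(b['box']),np.round(ray(d,b['box'][:2],0.05),3))
E
```

```text
pics
0.0 [0.19974659 0.59155129 0.23004828] [-0.50937602 -3.09943725  0.00314443]
top [-0.47607493 -0.11231505  2.01364961]
case_a 0.98 [290. 205.  20.  27.] [0.535 0.026 0.05 ]
case_a 0.77 [144. 179.  28.  32.] [0.479 0.702 0.05 ]
case_a 0.64 [258. 189.  20.  30.] [0.572 0.186 0.05 ]
case_a 0.6 [227. 182.  24.  29.] [0.567 0.332 0.05 ]
lid_a_grip 0.77 [258. 189.  24.  27.] [0.573 0.186 0.05 ]
balance 0.82 [370. 222.  83.  83.] [ 0.548 -0.327  0.05 ]
pan_top 0.92 [368. 225.  23.  21.] [ 0.534 -0.319  0.05 ]
pan_top 0.59 [292. 203.  23.  32.] [0.545 0.02  0.05 ]
wash_bottle 0.68 [324. 196.  21.  27.] [ 0.618 -0.108  0.05 ]
timer 0.73 [305. 239.  19.  15.] [ 0.392 -0.077  0.05 ]
steel_cup 0.54 [193. 169.  16.  19.] [0.591 0.502 0.05 ]
scene [-0.58794335 -0.94928109  0.95025572]
case_a 0.89 [255. 196.  32.  32.] [0.556 0.183 0.05 ]
case_a 0.88 [232. 187.  33.  33.] [0.545 0.311 0.05 ]
case_a 0.88 [278. 212.  32.  37.] [0.525 0.028 0.05 ]
case_a 0.62 [163. 166.  24.  30.] [0.46  0.707 0.05 ]
lid_a_grip 0.71 [214. 172.  12.  20.] [0.584 0.476 0.05 ]
lid_a_grip 0.55 [257. 191.  33.  32.] [0.588 0.205 0.05 ]
balance 0.65 [352. 235.  92.  97.] [ 0.589 -0.269  0.05 ]
pan_top 0.53 [346. 245.  16.  17.] [ 0.524 -0.287  0.05 ]
wash_bottle 0.78 [321. 211.  24.  45.] [ 0.645 -0.091  0.05 ]
wash_bottle 0.47 [348. 245.  12.  14.] [ 0.526 -0.295  0.05 ]
timer 0.51 [277. 244.  17.  17.] [ 0.363 -0.111  0.05 ]
steel_cup 0.73 [212. 171.  11.  22.] [0.587 0.493 0.05 ]
steel_cup 0.33 [347. 245.  15.  12.] [ 0.524 -0.293  0.05 ]
```

```bash
python3 -m jog --help 2>&1 | head -20
```

```text
invalid input: not JSON, or not a number
```

Run:
```python
import cv2
a=cv2.imread('pics/top0.png');b=cv2.imread('pics/scene0.png')
a=cv2.resize(a[210:390,165:660],(800,291),interpolation=3);b=cv2.resize(b[200:450,195:645],None,fx=1.2,fy=1.2)
b=cv2.copyMakeBorder(b,0,0,0,800-b.shape[1],0);cv2.imwrite('pics/c0.png',cv2.vconcat([a,b]))
```

```text
(no output)
```

View pics/c0.png

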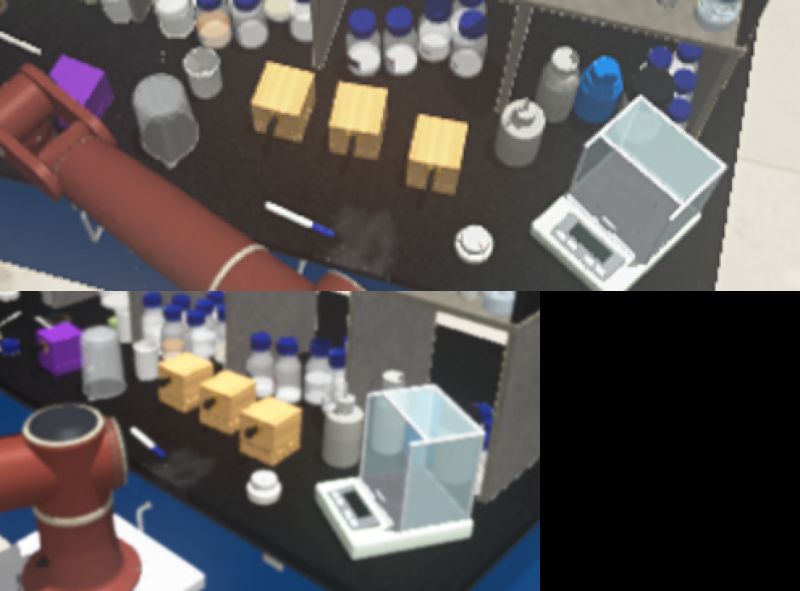

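The three yellow wooden cases are at crop px (283,100), (358,120) and (437,152). The look-alike is the purple case at (78,85), which I exclude. The balance is at (630,190), the wash bottle at (520,130), the timer at (473,243) and the cup at (202,72). Next is a closer look with the wrist camera.

```bash
cat >> h.py <<'E'
from scipy.spatial.transform import Rotation as Ro
def want(yaw,tilt=0):
    "tool down, y jaw along yawed world y; tilt>0: tool body leans back toward -x' (fingers point forward)"
    c,s=np.cos(yaw),np.sin(yaw);t=tilt
    z=np.array([c*np.sin(t),s*np.sin(t),-np.cos(t)]);y=np.array([-s,c,0.]);
    return np.column_stack([np.cross(y,z),y,z])
def go(p,Rt,o=None,p0=None,R0=None):
    "delta in tool axes: shift first (tool axes now), then turn (deg)"
    if R0 is None: o=o or ctrl.get_obs();R0=R(o['tool_rot']);p0=np.array(o['tool_pos'])
    d=R0.T@(np.array(p)-p0);r=Ro.from_matrix(R0.T@Rt).as_rotvec(degrees=True)
    print('shift mm',np.round(d*1000,1),'turn',np.round(r,2)); return d,r
E
python3 - <<'E'
from h import *
o=ctrl.get_obs();print(R(o['tool_rot']).round(3));d=ctrl.get_image('wrist');print(np.round(d['mount'],3),np.round(d['camera_matrix'],0))
go([0.33,0.2,0.35],want(0,0))
go([0.33,0.2,0.35],want(0,.5))
E
```

```text
[[-0.947  0.32  -0.   ]
 [ 0.32   0.947  0.   ]
 [ 0.     0.    -1.   ]]
[[ 0.    -0.956 -0.295  0.077]
 [ 1.     0.    -0.     0.001]
 [ 0.    -0.295  0.956 -0.141]
 [ 0.     0.     0.     1.   ]] [[276.   0. 260.]
 [  0. 276. 189.]
 [  0.   0.   1.]]
shift mm [-248.6 -329.9 -118.7] turn [  0.     0.   -18.67]
shift mm [-248.6 -329.9 -118.7] turn [ -4.66 -28.39 -18.28]
```

```bash
python3 -m jog '[1,-0.033,-0.0353,-0.017,0,0,0,1,-0.033,-0.0353,-0.017,0,0,0,1,-0.033,-0.0353,-0.017,0,0,0,1,-0.033,-0.0353,-0.017,0,0,0,1,-0.033,-0.0353,-0.017,0,0,0,1,-0.033,-0.0353,-0.017,0,0,0,1,-0.033,-0.0353,-0.017,0,0,0,1,-0.033,-0.0353,-0.017,0,0,0,1,-0.033,-0.0353,-0.017,0,0,0,1,-0.033,-0.0353,-0.017,0,0,0]' 60
python3 -m jog '[1,0,0,0,0,0,-9.3,1,0,0,0,0,0,-9.3,1,0,0,0,0,0,0]'
python3 - <<'E'
from h import *
o=ctrl.get_obs();d=ctrl.get_image('wrist');np.save('w1.npy',np.array([d,o],dtype=object),allow_pickle=True)
cv2.imwrite('pics/w1.png',cv2.resize(d['image'],None,fx=1.5,fy=1.5))
print(o['t'],o['tool_pos'],o['tool_rot'])
for b in ctrl.boxes_of('case_a',d)+ctrl.boxes_of('lid_a_grip',d): print(round(b['p'],2),np.round(b['box']),np.round(ray(d,b['box'][:2],0.071,o),3))
E
```

```text
t: 2.1
tool_pos: [0.4, 0.1506, 0.4021]
tool_rot: [0.509, 3.099, 0.001]
contact_force: [0.9, 0.7, 0.2]
opening: 0.0852
t: 2.48
tool_pos: [0.3997, 0.1519, 0.4014]
tool_rot: [0.006, 3.141, 0.0]
contact_force: [-0.9, 0.5, -0.2]
opening: 0.0852
2.475 [0.39971334 0.15187644 0.40142551] [5.55650078e-03 3.14128830e+00 1.22631232e-04]
0.9 [280. 232.  50.  73.] [0.554 0.191 0.071]
0.88 [355. 229.  63.  71.] [0.549 0.331 0.071]
0.68 [196. 220.  66.  75.] [0.528 0.034 0.071]
0.59 [280. 232.  50.  73.] [0.553 0.19  0.071]
```

View pics/w1.png

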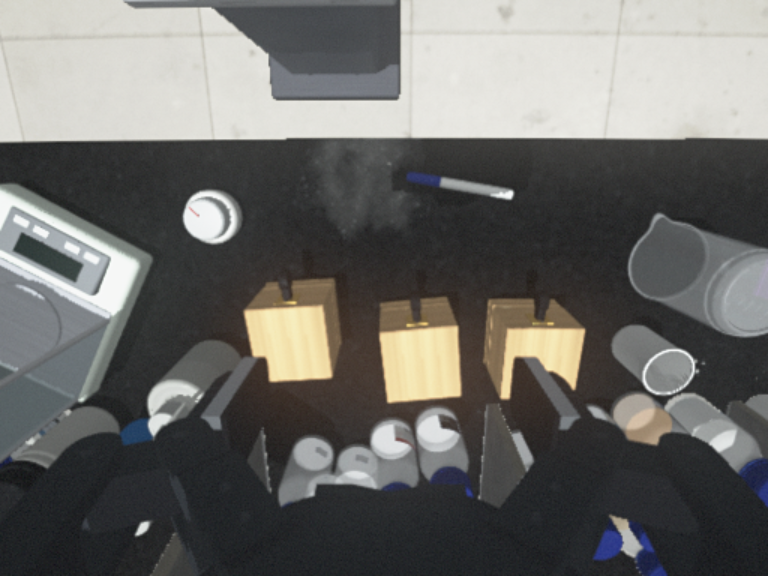

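Wrist view (768-px frame): case tops are at (293,348), (420,362) and (543,345), with the tabs up (front, toward the robot) at (286,288), (417,308) and (542,305). The timer is at (212,217), the bottle at (190,390) and the cup at (655,360). The left finger occludes part of the right-hand case. I'll fit the case poses.

```bash
cat >> h.py <<'E'
from scipy.optimize import minimize
BOX=np.array([[x,y,z] for x in(-.048,.048) for y in(-.046,.046) for z in(0,.098)])
def pose(P,x,y,a): 
    c,s=np.cos(a),np.sin(a);return P@np.array([[c,s,0],[-s,c,0],[0,0,1]])+[x,y,0]
def fitcase(d,o,x,y,ign=None):
    im=d['image'];hsv=cv2.cvtColor(im,cv2.COLOR_BGR2HSV);m=((hsv[...,0]>10)&(hsv[...,0]<32)&(hsv[...,1]>70)&(hsv[...,2]>60)).astype(np.uint8)
    m=cv2.morphologyEx(m,cv2.MORPH_CLOSE,np.ones((5,5)));S=4
    big=cv2.resize(m,None,fx=S,fy=S,interpolation=0)
    ok=np.ones_like(big)
    if ign is not None: cv2.fillPoly(ok,[np.int32(np.array(ign)*S)],0)
    c=proj(d,[x,y,.06],o)[0]*S;roi=np.zeros_like(big);cv2.circle(roi,tuple(int(v) for v in c),60*S,1,-1)
    def f(v,full=False):
        h=cv2.convexHull(np.float32(proj(d,pose(BOX,*v),o)*S+S/2));q=np.zeros_like(big);cv2.fillConvexPoly(q,np.int32(h.round()),1)
        near=cv2.dilate(q,np.ones((25,25)))
        a=(q&ok);b=(big&ok&roi&near);return 1-(a&b).sum()/max(1,(a|b).sum())
    best=min((minimize(f,[x,y,a],method='Nelder-Mead',options=dict(initial_simplex=[[x,y,a],[x+.02,y,a],[x,y+.02,a],[x,y,a+.15]],maxiter=150)) for a in(-.1,.15)),key=lambda r:r.fun)
    return best.x,best.fun
E
python3 - <<'E'
from h import *
d,o=np.load('w1.npy',allow_pickle=True)
ig=np.array([[505,350],[560,350],[640,470],[500,470]])/1.5
ov=d['image'].copy()
for x,y in((.554,.191),(.56,.331),(.54,.034)):
    v,e=fitcase(d,o,x,y,ig);print(np.round(v,4),'iou',1-e)
    g=pose(np.array([[-.073,0,.071]]),*v)[0];print(' grip',g.round(4))
    for P in(g,pose(np.array([[-.048,0,.071]]),*v)[0]):
        u=proj(d,P,o)[0];cv2.circle(ov,tuple(int(round(k)) for k in u),1,(0,0,255),-1)
    for q in proj(d,pose(BOX,*v),o): cv2.circle(ov,tuple(int(round(k)) for k in q),1,(0,255,0),-1)
cv2.imwrite('pics/w1o.png',cv2.resize(ov[170:280,150:400],None,fx=3.2,fy=3.2))
t=ctrl.get_image('top')
for x,y in((.554,.191),(.56,.331),(.54,.034)): print('top',fitcase(t,None,x,y))
E
```

```text
[0.5607 0.189  0.0702] iou 0.7143154057683699
 grip [0.4878 0.1839 0.071 ]
[ 0.5616  0.3324 -0.0447] iou 0.8342905328410593
 grip [0.4886 0.3357 0.071 ]
[0.5328 0.0332 0.0947] iou 0.7326294826551083
 grip [0.4601 0.0262 0.071 ]
top (array([0.54198589, 0.03283934, 0.04438389]), np.float64(0.07682060390763767))
top (array([0.56757716, 0.34378234, 0.19437975]), np.float64(0.189304614241946))
top (array([0.54245609, 0.032908  , 0.03980661]), np.float64(0.07520866631148992))
```

View pics/w1o.png

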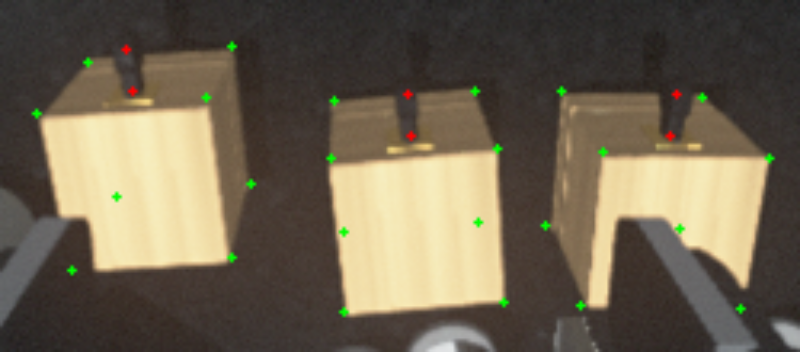

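Run:
```python
from h import *
go([.4875,.184,.16],want(.06))
```

```text
shift mm [-87.9  32.  241.3] turn [-0.   -0.   -3.57]
```

```bash
python3 -m jog '[0.6,-0.0176,0.0064,0.048,0,0,0,0.6,-0.0176,0.0064,0.048,0,0,0,0.6,-0.0176,0.0064,0.048,0,0,0,0.6,-0.0176,0.0064,0.048,0,0,0,0.6,-0.0176,0.0064,0.048,0,0,0,0.6,0,0,0,0,0,-3.6,0.6,0,0,0,0,0,0]'
python3 - <<'E'
from h import *
o=ctrl.get_obs();d=ctrl.get_image('wrist');np.save('w2.npy',np.array([d,o],dtype=object),allow_pickle=True)
print(o['t'],o['tool_pos'],R(o['tool_rot']).round(3)[:,1])
for v in((.5607,.189,.07),(.5607,.189,.05)):
    print(proj(d,pose(np.array([[-.073,0,.071],[-.085,0,.071],[-.048,-.046,.098],[-.048,.046,.098]]),*v),o).round())
cv2.imwrite('pics/w2.png',d['image'])
for b in ctrl.boxes_of('lid_a_grip',d): print(round(b['p'],2),np.round(b['box']))
E
```

```text
t: 3.55
tool_pos: [0.4874, 0.1841, 0.1605]
tool_rot: [0.095, -3.139, 0.0]
contact_force: [0.2, 0.2, 0.1]
opening: 0.0511
3.55 [0.48743827 0.18412121 0.16049463] [-0.06   0.998 -0.   ]
[[259. 195.]
 [258. 182.]
 [202. 235.]
 [315. 234.]]
[[260. 195.]
 [260. 182.]
 [203. 234.]
 [316. 235.]]
0.81 [261. 258. 105. 143.]
0.65 [260. 258. 103. 144.]
0.17 [ 90. 219. 165. 155.]
```

View pics/w2.png

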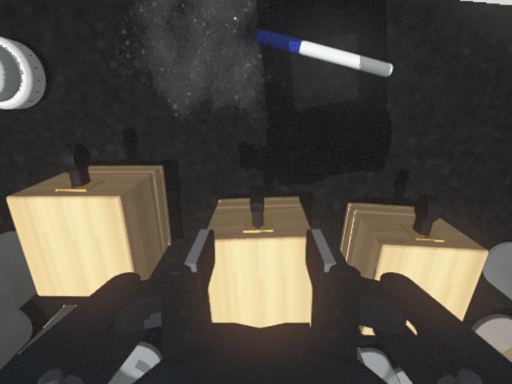

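Run:
```python
from h import *
d,o=np.load('w2.npy',allow_pickle=True)
for n,uv,z in(('lidTL',(210,237),.098),('lidTR',(308,235),.098),('lidTL60',(210,237),.07),('lidTR60',(308,235),.07),('base',(219,200),0),('base',(300,199),0),('tab',(257,205),.071)): print(n,ray(d,uv,z,o).round(4))
g=d['image'][170:300,185:330];cv2.imwrite('pics/w2c.png',cv2.convertScaleAbs(cv2.resize(g,None,fx=5,fy=4.5,interpolation=2),alpha=1.8,beta=10))
```

```text
lidTL [0.5172 0.1461 0.098 ]
lidTR [0.5105 0.2257 0.098 ]
lidTL60 [0.5317 0.1414 0.07  ]
lidTR60 [0.5241 0.2319 0.07  ]
base [0.52   0.1396 0.    ]
base [0.5131 0.2331 0.    ]
tab [0.4971 0.1831 0.071 ]
```

View pics/w2c.png

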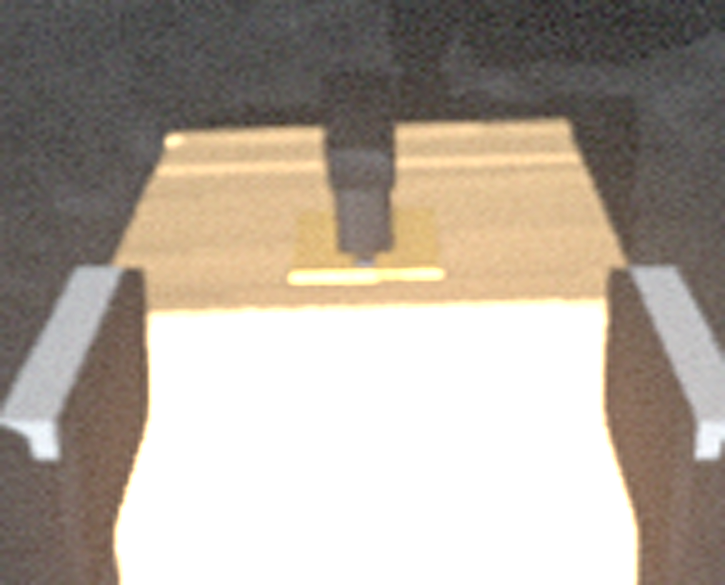

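The near crop confirms a wooden case with its black tab centred between the fingers (crop px 360,150, full image ~257,198). The front edge gives yaw ≈0.074 and the grip point at about (0.490, 0.183). Now down and pinch.

```bash
python3 -m jog '[0.6,-0.001,-0.0003,0.036,0,0,-0.8,0.6,-0.001,-0.0003,0.036,0,0,0,0.6,-0.001,-0.0004,0.036,0,0,0,0.4,0,0,0,0,0,0,0,0,0,0,0,0,0,0,0,0,0,0,0,0,0,0,0,0,0,0,0,0,0,0,0,0,0]' 40
python3 - <<'E'
import numpy as np
# arc: rel tool-down, x' forward, z up, each 7.35deg
a0=np.arctan2(45,121);n=int(10)
for n in (11,):
    th=a0+np.linspace(0,1.30,n+1);p=np.c_[-129*np.cos(th),129*np.sin(th)];print(np.round(np.diff(p,axis=0),1))
E
```

```text
[[ 6.1 13.9]
 [ 7.7 13.1]
 [ 9.2 12.1]
 [10.6 10.9]
 [11.8  9.6]
 [12.9  8.2]
 [13.7  6.6]
 [14.4  4.9]
 [14.9  3.2]
 [15.2  1.4]
 [15.2 -0.4]]$: bad value
```

```bash
python3 -m jog '[0.6,-0.001,-0.0003,0.036,0,0,-0.8, 0.6,-0.001,-0.0003,0.036,0,0,0, 0.6,-0.001,-0.0004,0.036,0,0,0, 0.3,0,0,0,0,0,0, 0.0,0,0,0,0,0,0, 0.0,0,0,0,0,0,0, 0.0,0,0,0,0,0,0]' 40
```

```text
t: 4.53
tool_pos: [0.4922, 0.1818, 0.0556]
tool_rot: [-0.121, 3.136, -0.006]
contact_force: [0.4, -7.3, -0.3]
opening: 0.0112
```

```bash
python3 -m jog '[0,-0.0061,-0.001,-0.0139,0,0,0, 0,-0.0077,0,-0.0131,0,0,0, 0,-0.0092,0,-0.0121,0,0,0, 0,-0.0106,0,-0.0109,0,0,0, 0,-0.0118,0,-0.0096,0,0,0, 0,-0.0129,0,-0.0082,0,0,0, 0,-0.0137,0,-0.0066,0,0,0, 0,0,0,0,0,0,0]'
```

```text
t: 5.52
tool_pos: [0.5645, 0.1886, 0.1287]
tool_rot: [-0.118, 3.137, 0.003]
contact_force: [0.3, 3.1, -1.0]
opening: 0.0112
```

```bash
python3 -m jog '[0,-0.0144,0,-0.0049,0,0,0, 0,-0.0149,0,-0.0032,0,0,0, 0,-0.0152,0,-0.0014,0,0,0, 0,-0.0152,0,0.0004,0,0,0, 0,0,0,0,0,0,0]'
```

```text
t: 6.15
tool_pos: [0.623, 0.1941, 0.1375]
tool_rot: [-0.119, 3.138, 0.006]
contact_force: [-1.5, 5.9, -0.9]
opening: 0.0115
```

```bash
python3 -m jog '[0.4,0,0,0,0,0,0, 0.4,0,0,0,0,0,0, 0.4,0,0,-0.05,0,0,0, 0.8,0.02,0,-0.05,0,0,0, 1,0.06,0,-0.02,0,0,0, 1,0.06,0,0,0,0,0, 1,0,0,0,0,0,0]'
python3 - <<'E'
from h import *
o=ctrl.get_obs();d=ctrl.get_image('wrist');np.save('w3.npy',np.array([d,o],dtype=object),allow_pickle=True)
print(o['t'],o['tool_pos'],proj(d,[.5634,.1896,.066],o))
cv2.imwrite('pics/w3.png',cv2.resize(d['image'][130:384],None,fx=1.5,fy=1.5))
E
```

```text
t: 7.02
tool_pos: [0.4801, 0.1811, 0.2563]
tool_rot: [-0.119, 3.139, -0.001]
contact_force: [0.6, -0.0, 0.2]
opening: 0.0851
7.025 [0.4800666  0.1810932  0.25634245] [[260.81938423 230.81044991]]
```

View pics/w3.png

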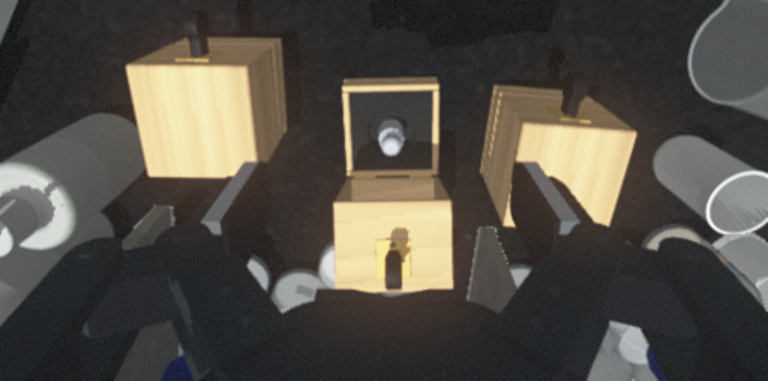

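The middle case (crop px 390,138) holds a small weight, about 25 mm wide against the 80 mm base opening, so it is the 100 g one. Next is the left case (y≈0.03), measured from this picture: its lid front-top corners are (128,68) and (249,63).

Run:
```python
from h import *
d,o=np.load('w3.npy',allow_pickle=True)
f=lambda u,v:(u/1.5,v/1.5+130)
def rep(n,a,b,z):
    A,B=ray(d,f(*a),z,o),ray(d,f(*b),z,o);e=B-A;w=np.hypot(*e[:2]);y=np.arctan2(-e[0],e[1]);m=(A+B)/2
    print(n,A.round(4),B.round(4),'w',w.round(4),'yaw',y.round(3),'org',(m[:2]+.048*np.array([np.cos(y),np.sin(y)])).round(4),'grip',(m[:2]-.025*np.array([np.cos(y),np.sin(y)])).round(4))
rep('L',(128,68),(249,63),.098);rep('R',(522,125),(635,131),.098)
rep('Mbase',(343,81),(438,79),.026)
for uv in((198,15),(198,25),(575,80)): print('tab',ray(d,f(*uv),.075,o).round(4))
go([.46,.027,.16],want(.07))
```

```text
L [ 0.495  -0.0141  0.098 ] [0.4843 0.0772 0.098 ] w 0.092 yaw 0.117 org [0.5373 0.0371] grip [0.4648 0.0286]
R [0.518  0.2882 0.098 ] [0.5163 0.3783 0.098 ] w 0.0901 yaw 0.018 org [0.5651 0.3341] grip [0.4921 0.3328]
Mbase [0.5143 0.1408 0.026 ] [0.5056 0.229  0.026 ] w 0.0886 yaw 0.098 org [0.5578 0.1896] grip [0.4851 0.1824]
tab [0.455  0.0308 0.075 ]
tab [0.4628 0.0303 0.075 ]
tab [0.4845 0.3332 0.075 ]
shift mm [  34.  -152.1   97. ] turn [-0.01  0.13  0.31]
```

```bash
python3 -m jog '[0.6,0.0097,-0.05,0,0,0,-1.4, 0.6,0.0097,-0.05,0.03,0,0,0, 0.6,0.0097,-0.05,0.03,0,0,0, 0.6,0,0,0.036,0,0,0, 0.6,0,0,0,0,0,0]'
python3 - <<'E'
from h import *
o=ctrl.get_obs();d=ctrl.get_image('wrist');np.save('w4.npy',np.array([d,o],dtype=object),allow_pickle=True)
print(o['tool_pos'],R(o['tool_rot'])[:,1])
g=d['image'][150:280,170:340];cv2.imwrite('pics/w4c.png',cv2.convertScaleAbs(cv2.resize(g,None,fx=4,fy=4,interpolation=2),alpha=1.8,beta=10))
E
```

```text
t: 7.7
tool_pos: [0.4672, 0.0287, 0.1581]
tool_rot: [0.154, -3.132, -0.001]
contact_force: [-0.5, 0.5, -0.0]
opening: 0.0514
[0.46718115 0.02868115 0.15805021] [-9.78114096e-02  9.95204596e-01  8.60667890e-04]
```

View pics/w4c.png

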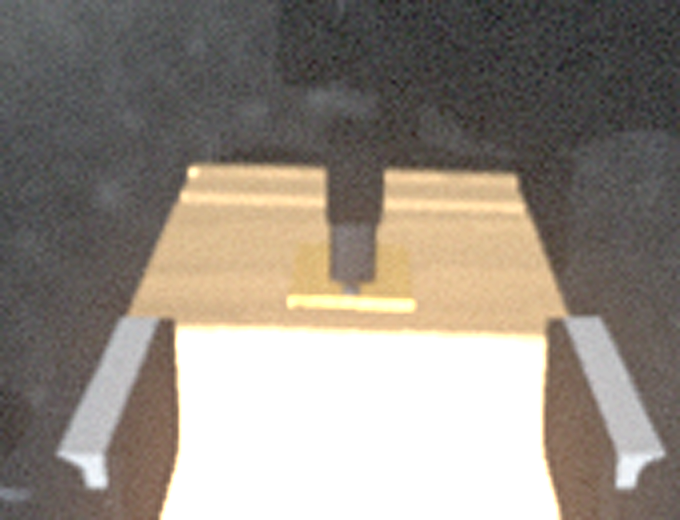

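Run:
```python
from h import *
d,o=np.load('w4.npy',allow_pickle=True)
f=lambda u,v:(u/4+170,v/4+150)
for n,uv,z in(('tl',(178,326),.098),('tr',(546,333),.098),('bl',(190,166),0),('br',(518,176),0),('tab',(355,190),.071)): print(n,ray(d,f(*uv),z,o).round(4))
go([.4625,.028,.052],want(.073))
```

```text
tl [ 0.4915 -0.0044  0.098 ]
tr [0.4859 0.0691 0.098 ]
bl [ 0.4898 -0.0164  0.    ]
br [0.4836 0.0768 0.    ]
tab [0.4686 0.0289 0.071 ]
shift mm [  5.9  -0.5 108.3] turn [ 0.01 -0.09  1.5 ]
```

Tab centred between the fingers (crop px 355,190); yaw ≈0.07, grip point about (0.463, 0.029).

```bash
python3 -m jog '[0.6,0.0015,0,0.035,0,0,1.5, 0.6,0.0015,0,0.035,0,0,0, 0.6,0.001,0,0.034,0,0,0, 0.3,0,0,0,0,0,0, 0.0,0,0,0,0,0,0, 0.0,0,0,0,0,0,0, 0.0,0,0,0,0,0,0]' 40
python3 -m jog '[0,-0.0061,0,-0.0139,0,0,0, 0,-0.0077,0,-0.0131,0,0,0, 0,-0.0092,0,-0.0121,0,0,0, 0,-0.0106,0,-0.0109,0,0,0, 0,-0.0118,0,-0.0096,0,0,0, 0,-0.0129,0,-0.0082,0,0,0, 0,-0.0137,0,-0.0066,0,0,0, 0,0,0,0,0,0,0]'
```

```text
t: 8.62
tool_pos: [0.4665, 0.0274, 0.0595]
tool_rot: [-0.116, 3.134, -0.007]
contact_force: [1.1, -7.0, -1.0]
opening: 0.0114
t: 9.62
tool_pos: [0.5372, 0.032, 0.1321]
tool_rot: [-0.115, 3.138, -0.009]
contact_force: [2.8, -8.7, -7.9]
opening: 0.0113
```

```bash
python3 -m jog '[0,-0.0144,-0.001,-0.0039,0,0,0, 0,-0.0149,0,-0.0022,0,0,0, 0,-0.0152,0,-0.0004,0,0,0, 0,-0.0152,0,0.0004,0,0,0, 0,0,0,0,0,0,0]'
python3 -m jog '[0.4,0,0,0,0,0,0, 0.4,0,0,0,0,0,0, 0.4,0,0,-0.05,0,0,0, 0.8,0.02,0,-0.05,0,0,0, 1,0.06,0,-0.02,0,0,0, 1,0.06,0,0,0,0,0, 1,0,0,0,0,0,0]'
python3 - <<'E'
from h import *
o=ctrl.get_obs();d=ctrl.get_image('wrist');np.save('w5.npy',np.array([d,o],dtype=object),allow_pickle=True)
print(o['t'],o['tool_pos'])
for z,r in((.066,.02),(.052,.015),(.045,.012)):
    q=proj(d,np.array([[.535,.034-r,z],[.535,.034+r,z]]),o);print(z,q.round())
cv2.imwrite('pics/w5.png',cv2.resize(d['image'][130:384],None,fx=1.5,fy=1.5))
E
```

```text
t: 10.25
tool_pos: [0.5973, 0.0358, 0.1397]
tool_rot: [-0.115, 3.137, -0.007]
contact_force: [0.4, -6.9, -1.1]
opening: 0.0114
t: 11.12
tool_pos: [0.4536, 0.0281, 0.2573]
tool_rot: [-0.116, 3.137, -0.0]
contact_force: [0.1, 0.0, 0.7]
opening: 0.0852
11.125 [0.45360039 0.02811383 0.25730811]
0.066 [[244. 228.]
 [274. 230.]]
0.052 [[248. 224.]
 [270. 225.]]
0.045 [[250. 222.]
 [268. 223.]]
```

View pics/w5.png

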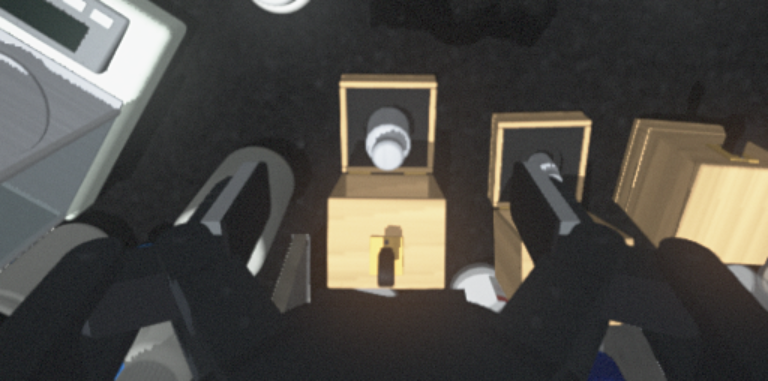

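The left case holds a weight about 30 px wide (body at crop px 366–411), which matches the 500 g prediction of 30 px (200 g would be 22 px). Knob top at crop ≈(388,153). Planning a 45° tilted grasp.

Run:
```python
from h import *
d,o=np.load('w5.npy',allow_pickle=True)
f=lambda u,v:(u/1.5,v/1.5+130)
print('knob',ray(d,f(388,153),.088,o).round(4))
for n,uv in(('fl',(341,77)),('fr',(436,77))): print(n,ray(d,f(*uv),.026,o).round(4))
t=np.pi/4
go([.45,.03,.2],want(.07,t))
w=np.array([.536,.034,.05]);a=want(.07,t)[:,2];print('pre',w-.1*a+.022*a,'grasp tcp',w+.022*a)
q=ctrl.get_obs()['q'];print(np.round(q,3))
dt=ctrl.get_image('top');cv2.imwrite('pics/top2.png',dt['image'])
print([ (round(b['p'],2),np.round(b['box'],1), ray(dt,b['box'][:2],.066).round(4)) for b in ctrl.boxes_of('pan_top',dt)])
```

```text
knob [0.529  0.0332 0.088 ]
fl [ 0.4847 -0.0143  0.026 ]
fr [0.4781 0.0741 0.026 ]
shift mm [ 5.6  2.4 57.8] turn [  0.08 -44.81   0.23]
pre [0.48098074 0.03014235 0.10515433] grasp tcp [0.55151825 0.03508806 0.03444365]
[-0.102 -0.386  1.957  0.     1.567 -1.747]
[(0.94, array([368.8, 226.9,  20.3,  22.9]), array([ 0.5173, -0.323 ,  0.066 ]))]
```

```bash
python3 -m jog '[0.7,0,0,0,0,-9,0, 0.7,0,0,0,0,-9,0, 0.7,0,0,0,0,-9,0, 0.7,0,0,0,0,-9,0, 0.7,0,0,0,0,-9,0, 0.7,0,0,0,0,0,0]'
python3 - <<'E'
from h import *
o=ctrl.get_obs();print(o['q'].round(3) if hasattr(o['q'],'round') else o['q'],R(o['tool_rot']).round(3))
w=np.array([.532,.0335,.05]);t=np.pi/4;Rt=want(.07,t);a=Rt[:,2]
go(w-.08*a+.022*a,Rt)
E
```

```text
t: 12.02
tool_pos: [0.462, 0.0279, 0.2529]
tool_rot: [-0.086, 2.365, 0.038]
contact_force: [-0.7, 0.2, -0.8]
opening: 0.0596
[-0.232 -1.007  2.444  0.26   0.97  -1.94 ] [[-0.713 -0.073  0.698]
 [-0.051  0.997  0.053]
 [-0.7    0.002 -0.714]]
shift mm [ 92.5   0.3 136.1] turn [ 0.21 -0.59  0.06]
```

Run:
```python
from h import *
w=np.array([.532,.0335,.05]);Rt=want(.07,np.radians(35));a=Rt[:,2]
go(w-.08*a+.022*a,Rt)
```

```text
shift mm [ 82.4   0.3 136.9] turn [0.21 9.41 0.08]
```

```bash
python3 -m jog '[0.7,0,0,0,0,9.4,0, 0.7,-0.0001,0,0.04,0,0,0, 0.7,-0.0001,0,0.04,0,0,0, 0.7,0.02,0,0.02,0,0,0, 0.7,0,0,0,0,0,0]'
python3 - <<'E'
from h import *
o=ctrl.get_obs();print(np.round(o['q'],2))
w=np.array([.532,.0335,.05]);Rt=want(.07,np.radians(35));a=Rt[:,2]
go(w-.08*a+.022*a,Rt)
E
```

```text
t: 12.65
tool_pos: [0.5044, 0.0314, 0.1623]
tool_rot: [-0.094, 2.527, 0.031]
contact_force: [-1.0, 0.2, 0.4]
opening: 0.06
[-0.16 -0.63  2.36  0.19  0.82 -1.89]
shift mm [41.9  0.1 49.8] turn [0.2  0.11 0.19]
```

```bash
python3 -m jog '[0.7,0.021,0,0.025,0,0,0, 0.7,0.021,0,0.025,0,0,0, 0.7,0,0,0,0,0,0]'
python3 - <<'E'
from h import *
o=ctrl.get_obs();d=ctrl.get_image('wrist');np.save('w6.npy',np.array([d,o],dtype=object),allow_pickle=True)
print(o['tool_pos'],np.round(o['q'],2),proj(d,[[.532,.0335,.088],[.532,.0335,.066],[.532,.0335-.02,.066],[.532,.0335+.02,.066]],o).round())
w=np.array([.532,.0335,.05]);Rt=want(.07,np.radians(35));a=Rt[:,2];go(w+.022*a,Rt)
cv2.imwrite('pics/w6.png',cv2.resize(d['image'][150:384,100:420],None,fx=2,fy=2))
E
```

```text
t: 13.02
tool_pos: [0.4991, 0.0309, 0.0983]
tool_rot: [-0.093, 2.525, 0.031]
contact_force: [-0.2, 0.2, 0.7]
opening: 0.0593
[0.49915    0.03088298 0.09826557] [-0.17 -0.55  2.43  0.22  0.67 -1.94] [[259. 253.]
 [259. 225.]
 [232. 224.]
 [286. 226.]]
shift mm [ 3.7  0.5 81.5] turn [0.12 0.48 0.19]
```

View pics/w6.png

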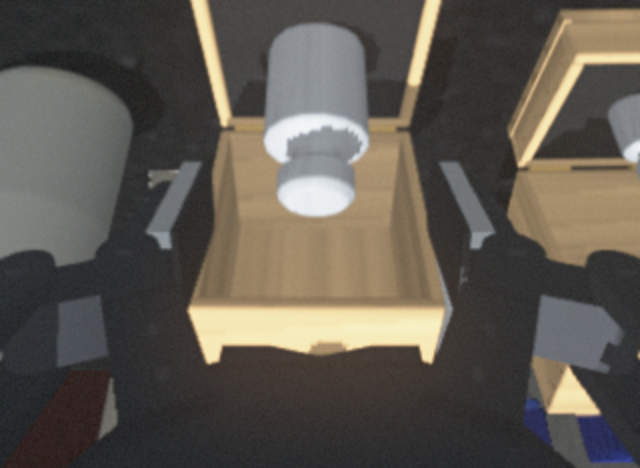

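The weight (crop px body 264–369, knob 316,195) is centred between the fingers and about 4 mm nearer than predicted. Going in.

```bash
python3 -m jog '[0.6,0.0018,0,0.0255,0,0,0, 0.6,0.0018,0,0.0255,0,0,0, 0.6,0.0017,0,0.0255,0,0,0, 0.6,0,0,0,0,0,0, 0.2,0,0,0,0,0,0, 0.2,0,0,0,0,0,0, 0.2,0,0,0,0,0,0]' 60
```

```text
t: 13.95
tool_pos: [0.5412, 0.0334, 0.0362]
tool_rot: [-0.093, 2.516, 0.029]
contact_force: [-1.3, -0.6, 6.8]
opening: 0.0383
```

```bash
python3 -m jog '[0.2,-0.0115,0,-0.0164,0,0,0, 0.2,-0.004,0,-0.030,0,0,0, 0.2,-0.01,0,-0.030,0,0,0, 0.2,-0.01,0,-0.030,0,0,0, 0.2,-0.01,0,-0.02,0,0,0, 0.2,0,0,0,0,0,0]'
python3 - <<'E'
from h import *
o=ctrl.get_obs();d=ctrl.get_image('top');s=ctrl.get_image('scene')
np.save('t7.npy',np.array([d,s],dtype=object),allow_pickle=True)
print(np.round(o['q'],2))
a=cv2.resize(d['image'][170:270,310:430],None,fx=3.3,fy=4,interpolation=2);b=cv2.resize(s['image'][170:290,290:410],(396,400),interpolation=2)
cv2.imwrite('pics/bal.png',cv2.hconcat([a,b]))
for n in('balance','pan_top','timer','wash_bottle'):
    for im in(d,s):
        for b in ctrl.boxes_of(n,im)[:1]: print(n,round(b['p'],2),np.round(b['box'],1),ray(im,b['box'][:2],.066).round(3))
E
```

```text
t: 14.7
tool_pos: [0.5028, 0.031, 0.1632]
tool_rot: [-0.094, 2.521, 0.029]
contact_force: [0.9, -0.7, -5.5]
opening: 0.0381
[-0.16 -0.64  2.37  0.19  0.82 -1.89]
balance 0.73 [370.3 223.   79.8  83.2] [ 0.537 -0.326  0.066]
balance 0.93 [350.9 232.6  91.1  97. ] [ 0.578 -0.271  0.066]
pan_top 0.67 [366.6 225.8  21.2  19.8] [ 0.52  -0.313  0.066]
pan_top 0.71 [345.7 246.7  16.8  15.2] [ 0.494 -0.306  0.066]
timer 0.77 [307.  239.1  19.7  17.1] [ 0.388 -0.083  0.066]
timer 0.61 [277.1 243.   17.5  18.4] [ 0.35  -0.124  0.066]
wash_bottle 0.74 [325.5 194.7  16.7  33.3] [ 0.619 -0.112  0.066]
wash_bottle 0.91 [322.1 209.2  26.1  49.6] [ 0.637 -0.099  0.066]
```

View pics/bal.png

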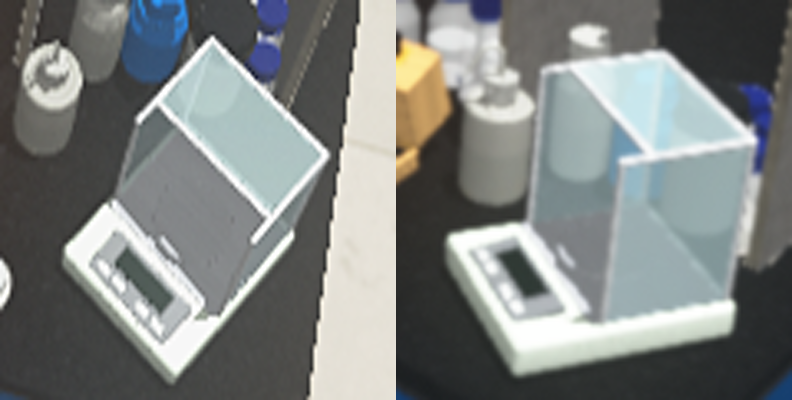

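Balance: front-left and front-right base corners are at crop (68,266) and (172,383), roof corners at (163,103), (212,40), (328,155) and (268,218), and the opening faces the robot. I'll fit its pose from both views.

Run:
```python
from h import *
from scipy.optimize import least_squares
d,s=np.load('t7.npy',allow_pickle=True)
ft=lambda u,v:(310+u/3.3,170+v/4); fs=lambda u,v:(290+(u-396)/3.3,170+v*.3)
T=[((.003,.09,.232),(163,103)),((.003,-.09,.232),(268,218)),((.109,.09,.232),(212,40)),((.109,-.09,.232),(328,155)),((-.12,.098,0),(68,266)),((-.12,-.098,0),(172,383)),((-.029,.09,.232),(139,120)),((-.029,-.09,.232),(255,240))]
S=[((.003,.09,.232),(572,67)),((.003,-.09,.232),(648,154)),((.109,.09,.232),(662,52)),((.109,-.09,.232),(753,140)),((-.12,-.098,0),(517,375)),((.12,-.098,0),(735,330)),((-.029,-.09,.232),(622,160))]
def res(v,sel):
    r=[]
    if sel!='s': r.append(proj(d,pose(np.array([p for p,_ in T]),*v))-np.array([ft(*u) for _,u in T]))
    if sel!='t': r.append(proj(s,pose(np.array([p for p,_ in S]),*v))-np.array([fs(*u) for _,u in S]))
    return np.vstack(r)
for sel in('t','s','b'):
    q=least_squares(lambda v:res(v,sel).ravel(),[.54,-.32,-.5],loss='soft_l1');v=q.x
    print(sel,v.round(4),'pan',pose(np.array([[.02,0,.066]]),*v)[0].round(4),'rms',np.sqrt((q.fun**2).mean()).round(2))
print(res(v,'b').round(1).tolist())
```

```text
t [ 0.5105 -0.313  -0.5343] pan [ 0.5277 -0.3232  0.066 ] rms 0.94
s [ 0.514  -0.3057 -0.5322] pan [ 0.5312 -0.3159  0.066 ] rms 0.85
b [ 0.5103 -0.3098 -0.5319] pan [ 0.5276 -0.3199  0.066 ] rms 1.19
[[-2.6, -0.6], [0.5, 0.1], [-0.3, -0.4], [-0.6, -0.7], [-3.2, -0.4], [-0.6, 1.3], [-0.6, 0.0], [-0.9, -0.3], [-0.2, -0.2], [2.0, 0.8], [0.8, 0.3], [1.0, 0.0], [-0.2, 2.3], [0.0, 2.8], [0.3, 0.6]]
```

```bash
cat >> h.py <<'E'
RP=R([-.093,2.516,.029]);WB=RP.T@(np.array([.528,.0332,.018])-[.5412,.0334,.0362])  # weight bottom in tool frame
yawP=np.arctan2(RP[1,2],RP[0,2])
BAL=(.510,-.311,-.533)
def wgo(bx,z,by=0,yaw=BAL[2]):
    Rt=Ro.from_rotvec([0,0,yaw-yawP]).as_matrix()@RP;p=pose(np.array([[bx,by,z]]),*BAL)[0]-Rt@WB
    o=ctrl.get_obs();R0=R(o['tool_rot']);p0=np.array(o['tool_pos']);print('tcp',p0.round(4),'->',p.round(4),'bottom now',(p0+R0@WB).round(4))
    r=Ro.from_matrix(R0.T@Rt).as_rotvec(degrees=True)
    print('turn',r.round(2),'shift before turn',(R0.T@(p-p0)).round(4),'shift after turn',(Rt.T@(p-p0)).round(4))
E
python3 - <<'E'
from h import *
print(WB,yawP);wgo(-.13,.12)
E
```

```text
[0.02132984 0.00078511 0.00706693] 0.07265902689400948
tcp [0.5029 0.031  0.1619] -> [ 0.409  -0.2523  0.1382] bottom now [0.4896 0.0308 0.1438]
turn [20.23 -0.4  28.21] shift before turn [ 0.1071 -0.2756 -0.0471] shift after turn [-0.037  -0.2918  0.056 ]
```

```bash
python3 -m jog '[0.2,0,0,0,5.06,-0.1,7.05, 0.2,0,0,0,5.06,-0.1,7.05, 0.2,0,0,0,5.06,-0.1,7.05, 0.2,0,0,0,5.06,-0.1,7.05, 0.2,-0.0053,-0.0417,0.008,0,0,0, 0.2,-0.0053,-0.0417,0.008,0,0,0, 0.2,-0.0053,-0.0417,0.008,0,0,0, 0.2,-0.0053,-0.0417,0.008,0,0,0, 0.2,-0.0053,-0.0417,0.008,0,0,0, 0.2,-0.0053,-0.0417,0.008,0,0,0]'
python3 -m jog '[0.2,-0.0053,-0.0417,0.008,0,0,0, 0.2,0,0,0,0,0,0]'
python3 - <<'E'
from h import *
o=ctrl.get_obs();print(np.round(o['q'],2));wgo(-.13,.12);wgo(0.002,.085)
d=ctrl.get_image('wrist');np.save('w8.npy',np.array([d,o],dtype=object),allow_pickle=True)
cv2.imwrite('pics/w8.png',cv2.resize(d['image'],None,fx=1.3,fy=1.3))
print(proj(d,pose(np.array([[.02,0,.066],[.02,.05,.066],[.02,-.05,.066],[-.03,0,.066],[-.029,.09,.232],[-.029,-.09,.232],[.003,.09,.232],[.003,-.09,.232]]),*BAL),o).round()*1.3)
E
```

```text
t: 16.45
tool_pos: [0.4327, -0.2168, 0.142]
tool_rot: [0.609, 2.458, -0.199]
contact_force: [0.9, 0.1, -5.4]
opening: 0.0383
t: 16.7
tool_pos: [0.4203, -0.2595, 0.1386]
tool_rot: [0.617, 2.458, -0.201]
contact_force: [0.6, 0.5, -4.9]
opening: 0.0382
[-0.81 -0.64  2.41  0.25  0.79 -2.01]
tcp [ 0.4203 -0.2595  0.1386] -> [ 0.409  -0.2523  0.1382] bottom now [ 0.409  -0.2526  0.1204]
turn [ 1.22 -0.25  1.91] shift before turn [ 0.0111  0.001  -0.0075] shift after turn [ 0.0111  0.0005 -0.0075]
tcp [ 0.4203 -0.2595  0.1386] -> [ 0.5227 -0.3194  0.1032] bottom now [ 0.409  -0.2526  0.1204]
turn [ 1.22 -0.25  1.91] shift before turn [-0.0759 -0.0043  0.0976] shift after turn [-0.0755  0.0003  0.098 ]
[[332.8 304.2]
 [392.6 305.5]
 [273.  302.9]
 [335.4 271.7]
 [525.2 575.9]
 [133.9 575.9]
 [497.9 568.1]
 [158.6 568.1]]
```

View pics/w8.png

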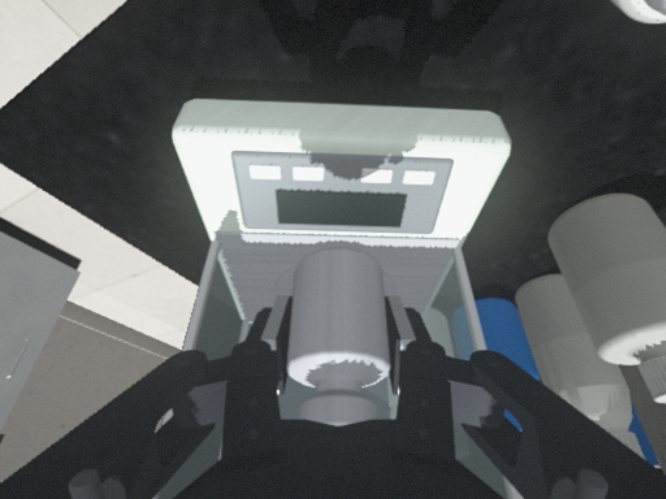

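The weight is held upright and centred on the balance's opening (walls at px 213 and 465, weight at 340). The visible front arc of the pan looks nearer than predicted, so I'll check against projected features.

Run:
```python
from h import *
d,o=np.load('w8.npy',allow_pickle=True)
im=cv2.resize(d['image'],None,fx=4,fy=4,interpolation=2)
def ring(r,z,c):
    a=np.linspace(0,2*np.pi,60);P=pose(np.c_[.02+r*np.cos(a),r*np.sin(a),0*a+z],*BAL)
    cv2.polylines(im,[np.int32(proj(d,P,o)*4+2)],True,c,1)
ring(.05,.066,(0,0,255));ring(.05,.06,(0,255,255))
for P in([-.12,.098,0],[-.12,-.098,0],[-.029,.09,.06],[-.029,-.09,.06]): 
    u=proj(d,pose(np.array([P]),*BAL),o)[0]*4+2;cv2.circle(im,tuple(int(k) for k in u),5,(0,255,0),2);print(P,u/4*1.3)
c=im[280:1240,480:1600];c=cv2.resize(c,None,fx=.7,fy=.62);cv2.imwrite('pics/w8c.png',cv2.convertScaleAbs(c,alpha=1.6,beta=15))
```

```text
[-0.12, 0.098, 0] [491.76933995 115.23767721]
[-0.12, -0.098, 0] [187.44371311 103.40878672]
[-0.029, 0.09, 0.06] [456.05101707 269.31711474]
[-0.029, -0.09, 0.06] [213.21064043 263.07263972]
```

View pics/w8c.png

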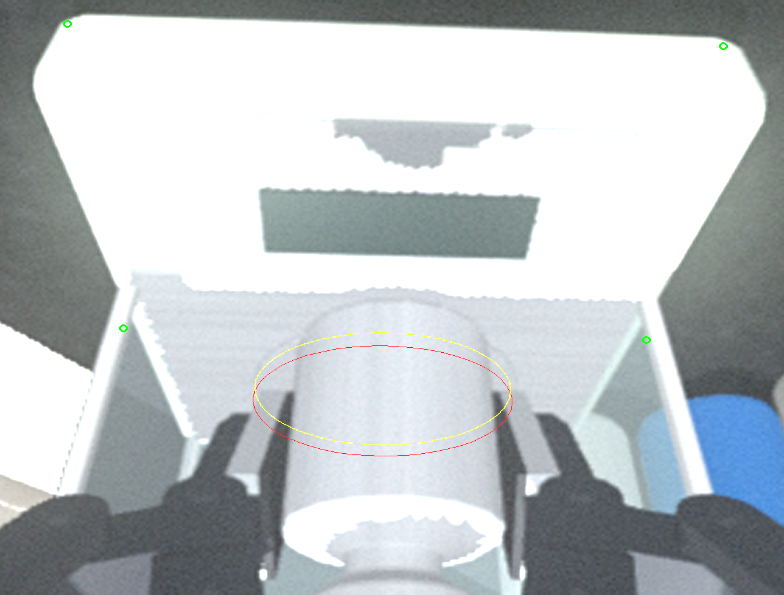

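The front corners fit and the lateral centring is good. The pan's fore-aft position is uncertain by up to ~2 cm, so I'm aiming at balance x≈0, which is safe either way.

```bash
python3 -m jog '[0.2,0,0,0,1.2,-0.2,1.9, 0.2,-0.0154,0,0.0186,0,0,0, 0.2,-0.0154,0,0.0186,0,0,0, 0.2,-0.0154,0,0.0186,0,0,0, 0.2,-0.0154,0,0.0186,0,0,0, 0.2,-0.0154,0,0.0186,0,0,0, 0.2,0,0,0,0,0,0, 0.2,0,0,0,0,0,0]'
python3 - <<'E'
from h import *
wgo(0,.07)
o=ctrl.get_obs();print(np.array(o['contact_force']).round(2))
d=ctrl.get_image('scene');cv2.imwrite('pics/s9.png',cv2.resize(d['image'][180:290,290:400],None,fx=5.4,fy=5.4,interpolation=2))
E
```

```text
t: 17.75
tool_pos: [0.5229, -0.3138, 0.1075]
tool_rot: [0.656, 2.446, -0.211]
contact_force: [-0.3, -0.1, -4.8]
opening: 0.0382
tcp [ 0.5229 -0.3138  0.1075] -> [ 0.521  -0.3184  0.0882] bottom now [ 0.5118 -0.3065  0.0893]
turn [ 0.31 -0.11  0.35] shift before turn [ 0.0107 -0.0049  0.016 ] shift after turn [ 0.0107 -0.0049  0.016 ]
[-0.3  -0.12 -4.77]
```

```bash
python3 -m jog '[0.2,0.004,-0.004,0.0057,0,0,0, 0.2,0.004,0,0.0057,0,0,0, 0.2,0,0,0,0,0,0, 0.2,0,0,0,0,0,0]'
python3 -m jog '[0.2,0.0017,0,0.0025,0,0,0, 0.2,0,0,0,0,0,0, 0.2,0,0,0,0,0,0]'
```

```text
t: 18.3
tool_pos: [0.5207, -0.3188, 0.0939]
tool_rot: [0.658, 2.445, -0.212]
contact_force: [1.0, 0.0, -4.9]
opening: 0.0384
t: 18.68
tool_pos: [0.5209, -0.3187, 0.091]
tool_rot: [0.658, 2.445, -0.212]
contact_force: [0.6, -0.4, -4.8]
opening: 0.0383
```

```bash
for i in 1; do python3 -m jog '[0.2,0.0011,0,0.0016,0,0,0, 0.2,0.0011,0,0.0016,0,0,0, 0.2,0,0,0,0,0,0, 0.2,0,0,0,0,0,0]'; done; python3 -m jog '[0.2,0.0011,0,0.0016,0,0,0, 0.2,0,0,0,0,0,0, 0.2,0,0,0,0,0,0]'
```

```text
t: 19.18
tool_pos: [0.5209, -0.3188, 0.0871]
tool_rot: [0.658, 2.445, -0.212]
contact_force: [0.3, -0.6, -4.9]
opening: 0.0382
t: 19.55
tool_pos: [0.5209, -0.3188, 0.0851]
tool_rot: [0.658, 2.445, -0.212]
contact_force: [0.1, -0.0, -4.9]
opening: 0.0386
```

```bash
python3 -m jog '[0.2,0.0011,0,0.0016,0,0,0, 0.2,0,0,0,0,0,0, 0.2,0,0,0,0,0,0]';python3 -m jog '[0.2,0.0006,0,0.0008,0,0,0, 0.2,0,0,0,0,0,0, 0.2,0,0,0,0,0,0]'
```

```text
t: 19.92
tool_pos: [0.5212, -0.3189, 0.0834]
tool_rot: [0.657, 2.444, -0.212]
contact_force: [-0.4, -0.2, -4.4]
opening: 0.0384
t: 20.3
tool_pos: [0.5212, -0.319, 0.0825]
tool_rot: [0.657, 2.444, -0.213]
contact_force: [-0.4, -0.9, -3.5]
opening: 0.0382
```

```bash
python3 -m jog '[0.2,0.0006,0,0.0008,0,0,0, 0.2,0.0006,0,0.0008,0,0,0, 0.2,0,0,0,0,0,0, 0.2,0,0,0,0,0,0]';python3 -m jog '[0.2,0.0005,0,0.0006,0,0,0, 0.2,0,0,0,0,0,0, 0.2,0,0,0,0,0,0]'
```

```text
t: 20.8
tool_pos: [0.5212, -0.319, 0.0806]
tool_rot: [0.657, 2.444, -0.213]
contact_force: [0.2, -0.7, -1.5]
opening: 0.0383
t: 21.18
tool_pos: [0.5212, -0.319, 0.0798]
tool_rot: [0.657, 2.444, -0.213]
contact_force: [0.3, 0.4, -0.6]
opening: 0.0382
```

```bash
python3 -m jog '[0.2,0.0003,0,0.0004,0,0,0, 0.5,0,0,0,0,0,0, 0.65,0,0,0,0,0,0, 0.65,0,0,0,0,0,0]'; python3 -m jog '[0.65,0,0,-0.015,0,0,0, 0.65,0,0,-0.03,0,0,0, 0.65,0,0,-0.03,0,0,0, 0.65,0,0,-0.03,0,0,0, 0.65,0.03,0,-0.03,0,0,0, 0.65,0,0,0,0,0,0]'
python3 - <<'E'
from h import *
o=ctrl.get_obs();d=ctrl.get_image('wrist')
for im in(d,ctrl.get_image('scene'),ctrl.get_image('top')):
    for n in('well_a','pan_top','timer','steel_cup','wash_bottle'):
        for b in ctrl.boxes_of(n,im)[:2]: print(n,round(b['p'],2),np.round(b['box']))
W=pose(np.array([[0,0,.061],[0,.02,.109],[0,-.02,.109],[0,0,.131]]),*BAL);print(proj(d,W,o).round())
u=proj(d,W[:1],o)[0];x,y=int(u[0]),int(u[1])
g=cv2.cvtColor(d['image'],cv2.COLOR_BGR2GRAY)[max(0,y-50):y+70:4,x-60:x+60:4];print('\n'.join(' '.join('%3d'%v for v in r) for r in g))
E
```

```text
t: 21.68
tool_pos: [0.5209, -0.3188, 0.0789]
tool_rot: [0.657, 2.445, -0.212]
contact_force: [-0.5, -0.5, -0.3]
opening: 0.0552
t: 22.42
tool_pos: [0.4309, -0.2666, 0.1725]
tool_rot: [0.657, 2.441, -0.215]
contact_force: [0.5, -0.1, 0.4]
opening: 0.0555
timer 0.36 [262. 185.  91.  58.]
wash_bottle 0.68 [467. 187.  91. 156.]
well_a 0.95 [282. 212.  38.  36.]
well_a 0.84 [260. 200.  33.  27.]
pan_top 0.5 [344. 249.  16.  15.]
steel_cup 0.69 [215. 177.   9.  17.]
steel_cup 0.16 [287. 203.  25.  27.]
wash_bottle 0.96 [320. 209.  22.  44.]
well_a 0.96 [291. 196.  28.  43.]
well_a 0.91 [226. 184.  24.  34.]
pan_top 0.74 [227. 181.  24.  31.]
pan_top 0.65 [262. 171.  22.  20.]
steel_cup 0.69 [192. 171.  17.  25.]
wash_bottle 0.86 [324. 194.  21.  27.]
wash_bottle 0.49 [228. 179.  27.  29.]
[[261. 187.]
 [281. 226.]
 [240. 226.]
 [261. 246.]]
174 175 174 174 172 172 173 173 173 170 172 169 172 172 170 168 168 167 168 168 169 170 168 167 165 170 170 168 167 168
241 242 241 240 239 240 239 238 238 236 237 236 237 236 236 237 234 233 234 233 233 229 226 227 221 219 214 215 210 209
184 215 217 2
[... 2646 characters left out ...]
 101 102 104 103 106 103 106 105 118 118 123 128 118 109 103 104 106 104 101 101 121 132 132  45  93
 99  46  41  97  94 104 103 102 102 105 104 101 110 121 121 125 125 116 111 104 106 103 106 104 102 112 133 133  43  38
 81  33  40  94  97  95 101 104 107 103 106 106 120 129 129 137 132 129 111 104 104 103 106 105 102 111 129 133  41  44
 42  41  36  92  96  97  97  98 103 104 102 104 116 121 114 118 117 120 114 105 103 103 102 104 101 107 132 131  44  45
 36  37  37  93  95  96  93  97  95  97 104  99 107 117 117 119 115 116  99 103 104 105 104 106 105 104 129 134  41  40
 37  42  37  95  92  94  95  94  96  95  94 102 108 103 105 106 100 104 101 103 104 103 105 103 106 105 127 128  43  41
```

The weight stands upright on the pan at the predicted place. While held it weighed 4.9 N (500 g), the fingers measured it at 38 mm, and the gripper is now clear. I'll let it settle, then hand in.

```bash
python3 -m jog '[0.65,0,0,-0.02,0,0,0, 0.65,0,0,0,0,0,0, 0.65,0,0,0,0,0,0, 0.65,0,0,0,0,0,0]' && python3 -c "
from station import ctrl
print(ctrl.get_obs()['contact_force']);ctrl.finish_job()"
```

```text
t: 23.82
tool_pos: [0.4215, -0.261, 0.1864]
tool_rot: [0.658, 2.446, -0.212]
contact_force: [-0.1, -0.4, -0.3]
opening: 0.0552
[-0.0606098  -0.38679277 -0.33131011]
the job is handed in; nothing more can be done
```

The 500 g weight is standing on the balance's pan, and I handed the job in at about 24 s of the 72 s allowed. No verdict was reported.

- **Search:** I opened the middle case first and found the 100 g weight, judging by its size in the picture. The case nearest the balance held the 500 g weight. I left the third case shut.
- **Weight identified:** It measured about 30 px wide, against 30 px predicted for the 500 g and 22 px for the 200 g. The fingers closed on it at 38 mm, and it weighed 4.9 N when lifted.
- **Set-down:** I lowered it onto the pan in steps of 2 mm or less. The pan carried all but about 0.3–0.6 N of it before I let go, so it was never pressed close to the overload stop.

**Last checks**
- The last wrist picture had the weight upright where predicted, read from pixel values because my 12 views were used up.
- The force on the tool was back near zero, with the gripper clear.
- I felt no contact near the wash bottle, timer or cup.

**What did not fully agree**
- In that last picture the weight's outline looked narrower than predicted, about 32 px against 41 px. I put this down to faint edges and relied on the force and finger readings.
- The front edge of the pan looked up to about 2 cm nearer than my fit of the balance. I therefore set the weight about 2 cm in front of the fitted pan centre, where it would be fully on the pan either way.
- The detector did not find the timer in the final top and scene pictures. Its only hit was a weak one in the wrist picture, probably false, so I have no final picture of the timer's position.

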